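# Sort the parts of a stripped pipe rig

## Robot

A 7-joint arm with a two-finger parallel gripper is mounted at the origin on the work surface. World frame = base frame: x ahead of the robot, y to its left, z up, the work surface at z = 0. Lengths are in m, angles in rad, forces in N, time in s.
With the tool pointing down it reaches from about 0.375 to 0.925 m from the base axis. Payload 3.1 kg.
Tool frame: the origin (TCP) lies between the finger pads; the fingertips stand 19 mm ahead of it and the grasp point (between the pads) is the TCP; z points along the fingers, y is the direction in which the jaws open and shut (so a half turn about z gives the same grasp; the last joint's range is limited). The gripper opens to 85 mm and grips with 20 to 120 N. Pads are 22 mm wide; open, the fingers measure 114 mm over their backs; the gripper's body (76 mm by 85 mm) begins 54 mm behind the grasp point. The pads swing forward as they close: fully open they stand 13 mm farther back than shut.
Start: joints at [-1.206, 0.383, 0.044, 1.598, -0.018, 1.161, -0.05], TCP at [0.29, 0.582, 0.228] pointing down, gripper open.
Joint ranges: [-2.61, 2.61], [-0.41, 2.15], [-1.48, 1.57], [0, 2.5], [-1.57, 4.71], [0.05, 1.97], [-2.85, 2.85]. Speed limits (rad/s): [2.79, 2.79, 3.14, 3.14, 3.14, 3.14, 3.14].

## Interface

Orientations are given as a unit quaternion [x, y, z, w].
In Python, from bench import move_ptp, movel, move_j, move_gripper, pause, inverse_kinematics, read_camera, camera_params, MotionError, sign_off, look_for, tip_of, read_time_s, read_qpos, read_joint_vel, read_effort, read_eef_pos, read_tcp_rot, read_ft_force, read_ft_torque, read_finger_gap gives the robot as it stands. Calls block until the motion is done:
- move_ptp(position, orientation): joint-space move of the TCP to a pose.
- movel(position, orientation=None, speed=0.15): straight line of the TCP; orientation=None keeps the orientation; speed is the mean speed in m/s.
- move_j(angles): joint-space move.
- move_gripper(opening, effort=None): finger opening in m; effort is the grip in N (None keeps the last); returns when the fingers have stopped.
- pause(seconds).
- inverse_kinematics(position, orientation): joint angles nearest the present ones, or None.
- read_camera(name): name is "scene" or "top" or "wrist"; returns the picture (480x640x3 uint8, red, green, blue); there is no depth.
- camera_params(name): a dict with "K" (3x3 intrinsics, pixels), "camera_from_world" (4x4, takes a point from world to camera coordinates). Camera axes: x right, y down, z forward; pixel columns grow to the right and rows downward; lengths in m; the calibration is good to about 2 mm. A picture is of the moment at which its call begins: read the wrist's pose just before it. camera_params takes no time and is no camera call; for the wrist camera it gives the pose at the moment of the call.
A pose or a line that the arm cannot do raises MotionError and nothing moves.
- sign_off(): hands the job in, once; it reports no verdict.
Trained networks look in the newest picture that a camera, given by its name, has taken for a name from the list of things; names that differ only in an ending like _2 or _b are one class to them, and where a whole thing is asked for, a point or a joint stands for the part that bears it (a point fixed in the world has none). Each returns a list of dicts, best first, with "confidence" (0 to 1); they miss things now and then, are a little off and sometimes report something else, mostly with a low value. They report only what shows in the picture. A call takes as long as a camera call. They do not tell look-alikes from the thing itself.
- look_for(camera, name): "at" ([column, row] in pixels, amid what is visible of it).
- tip_of(camera, name): "at" ([column, row] in pixels: a listed point, or the origin of a listed thing).
Readings, each from a call of its own:
- read_time_s(): time.
- read_qpos(): joint angles.
- read_joint_vel(): joint speeds.
- read_effort(): joint torques, N m.
- read_eef_pos(): TCP position.
- read_tcp_rot(): TCP orientation.
- read_ft_force(): force on the tool from outside, world axes, zero at the start.
- read_ft_torque(): the same for the moment, N m.
- read_finger_gap(): finger opening in m.
Only numpy, scipy, OpenCV 4.12 (cv2) and the standard library are available. Lean on these libraries where they do the work, as an engineer would, in place of code of your own. Each camera call takes 0.05 s, during which the arm holds its last target.

## Task

Put away the parts of the stripped-down pipe rig: stand the two brass nipples upright in the plywood box, one in each cell, lay the elbow flat in the smaller steel tray and the tee flat in the larger one, and lay the pressure gauge face up in the round felt dish. Keep the gauge face up all the way, and leave every part let go and lying still.

Things in the scene. Friction and masses are not known exactly. Their poses are not given: they have to be found in the camera images.
- nipple_a_center (a point): First brass pipe nipple standing upright on the bench: a round threaded tube 26 mm in diameter and 66 mm tall with a hexagon collar (29 mm across flats, 33 mm across corners) from 27 to 39 mm up; above the collar is 27 mm of plain round to grip. Point: its centre, 33 mm above its foot; z up its axis. The two nipples are alike. Mass about 0.15 kg.
- nipple_b_center (a point): Second brass pipe nipple standing upright on the bench: a round threaded tube 26 mm in diameter and 66 mm tall with a hexagon collar (29 mm across flats, 33 mm across corners) from 27 to 39 mm up; above the collar is 27 mm of plain round to grip. Point: its centre, 33 mm above its foot; z up its axis. The two nipples are alike. Mass about 0.15 kg.
- elbow_center (a point): Grey steel 90-degree pipe elbow lying flat, 30 mm high: two round legs 30 mm in diameter running from the bend along its own +x and +y, each ending 42 mm from the point. Point: where the leg axes cross, in the bend, 15 mm above its underside; z up. Each leg can be gripped across, about 30 mm out from the point. Mass about 0.2 kg.
- tee_center (a point): Grey steel pipe tee lying flat, 30 mm high, all round 30 mm in diameter: a straight run along its own x from -42 to +42 mm and one side branch along +y ending 42 mm from the point. Point: where the axes cross, 15 mm above its underside; z up. The branch can be gripped across, about 28 mm out from the point. Mass about 0.27 kg.
- gauge_center (a point): Dial pressure gauge lying on its back, white dial up: a dark round case 54 mm in diameter and 30 mm high, with a brass stem 14 mm thick sticking out sideways along its own +x to 45 mm from the case's axis. Point: centre of the round case, 15 mm above its underside; z up, out of the dial. Grip the case along its own y, clear of the stem. Mass about 0.18 kg.
- cell_box: Fixed plywood box with two open cells side by side along its y, for the nipples: outside 70 (x) by 152 (y) by 38 mm high, walls and divider 4 mm. Each cell is 62 (x) by 70 mm (y) inside, 34 mm deep, their centres at y = +37 and -37 mm. Origin: centre of its underside, on the bench; the inner floor is 4 mm above it. A seated nipple stands 32 mm proud of the walls.
- small_tray: The smaller of two fixed dark sheet-steel trays, square, for the elbow: outside 114 by 114 by 20 mm high, walls and floor 4 mm (inside 106 by 106). Origin: centre of its underside, on the bench.
- large_tray: The larger of the two fixed dark sheet-steel trays, oblong, for the tee: outside 114 (x) by 148 (y) by 20 mm high, walls and floor 4 mm (inside 106 by 140). Origin: centre of its underside, on the bench.
- dish: Fixed round black dish with a grey felt floor, for the gauge: outside 132 mm in diameter and 16 mm high, wall 4 mm (inside diameter 124), floor 5 mm above its underside. Origin: centre of its underside, on the bench.
Mind the look-alikes: they are no part of the job. What is shaped like the dish but blue or purple is not meant.

How it is judged:
By the outcome, as a careful person would: the job done as asked, in the order asked, and still so for the second after the job is handed in, with the robot touching nothing.
It also fails if it takes over 141 s, if anything falls off the work surface, if the arm or the gripper's body presses on something with over 40 N, if the wrist force passes 120 N, or if a joint passes its speed limit or range.

## Working session

There is one attempt and no reset: what is moved stays moved. The work goes in short steps, each a Python script; the robot and the scene stay as the last script left them, time stands still between calls to the robot, and variables do not carry over. Pictures are saved under pics/ and viewed, and the job is handed in when it is done.

```bash
ls; mkdir -p pics; python3 - <<'E'
from bench import *
import cv2
for c in ["scene","top","wrist"]:
    im=read_camera(c); cv2.imwrite(f"pics/{c}0.png",im[:,:,::-1])
    p=camera_params(c); print(c,p["K"],p["camera_from_world"])
    for n in ["nipple_a_center","elbow_center","tee_center","gauge_center","cell_box","small_tray","large_tray","dish"]:
        print(n,[(np_["at"],round(np_["confidence"],2)) for np_ in tip_of(c,n)][:5])
print(read_time_s(),read_eef_pos(),read_tcp_rot())
E
```

```text
pics
scene [[464.86003774   0.         316.93281328]
 [  0.         464.86003774 238.59987639]
 [  0.           0.           1.        ]] [[-0.81559421  0.57851197 -0.0114008   0.4652362 ]
 [ 0.44343713  0.61226361 -0.65459665 -0.13562231]
 [-0.3717117  -0.53894078 -0.75589235  1.22857608]
 [ 0.          0.          0.          1.        ]]
nipple_a_center [([416.9, 307.9], 0.79)]
elbow_center [([321.1, 215.1], 0.91)]
tee_center [([311.7, 180.9], 0.75)]
gauge_center [([355.7, 270.8], 0.58)]
cell_box [([322.3, 369.6], 0.87)]
small_tray [([465.9, 428.8], 0.65)]
large_tray [([250.8, 268.1], 0.74)]
dish [([175.8, 226.9], 0.9), ([237.8, 192.3], 0.68), ([228.4, 156.1], 0.61)]
top [[469.43159571   0.         320.67858531]
 [  0.         469.43159571 241.11168094]
 [  0.           0.           1.        ]] [[ 0.02223343 -0.99972802 -0.00704019 -0.07764317]
 [-0.99759049 -0.0217219  -0.06588907  0.54537493]
 [ 0.06571823  0.00848817 -0.99780212  1.04644328]
 [ 0.          0.          0.          1.        ]]
nipple_a_center [([214.9, 292.4], 0.76)]
elbow_center [([368.2, 291.3], 0.94)]
tee_ce
[... 264 characters left out ...]
.0], 0.59), ([525.9, 266.2], 0.56)]
wrist [[352.06344158   0.         314.96866979]
 [  0.         352.06344158 246.61976323]
 [  0.           0.           1.        ]] [[ 4.46142669e-01  8.94961851e-01 -6.61830110e-05 -6.50257713e-01]
 [ 8.55613570e-01 -4.26505678e-01  2.93288808e-01 -3.90510590e-02]
 [ 2.62454067e-01 -1.30905279e-01 -9.56023886e-01  3.78070590e-01]
 [ 0.00000000e+00  0.00000000e+00  0.00000000e+00  1.00000000e+00]]
nipple_a_center [([260.8, 425.7], 0.43)]
elbow_center []
tee_center []
gauge_center []
cell_box []
small_tray [([262.5, 429.0], 0.58)]
large_tray []
dish []
1.35 [0.29019368 0.58160937 0.22806245] [ 2.29360978e-01  9.73341431e-01 -1.40915940e-05 -2.55673073e-05]
```

View pics/scene0.png

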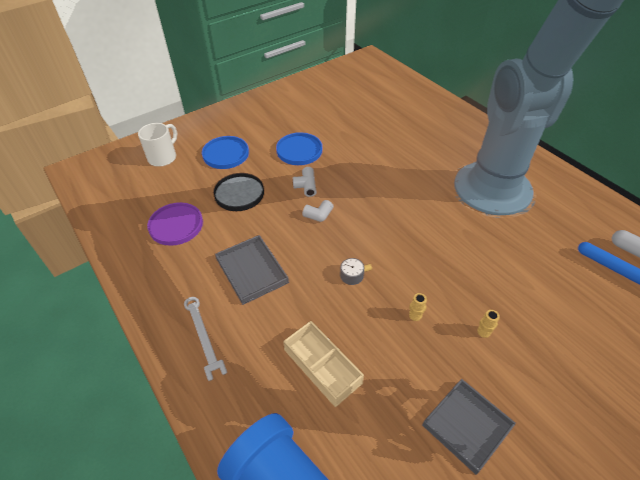

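View pics/top0.png

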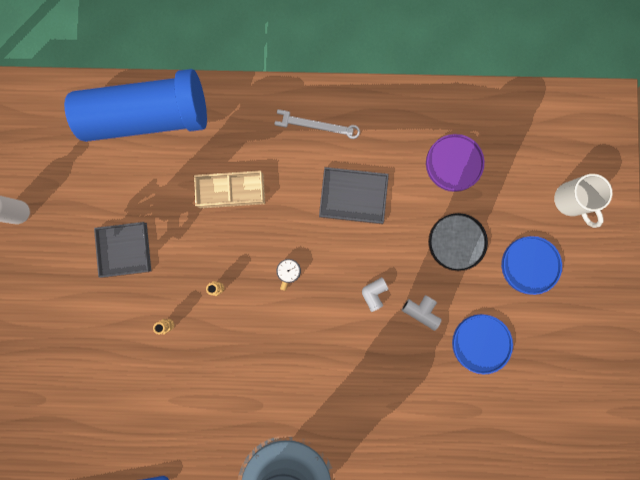

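View pics/wrist0.png

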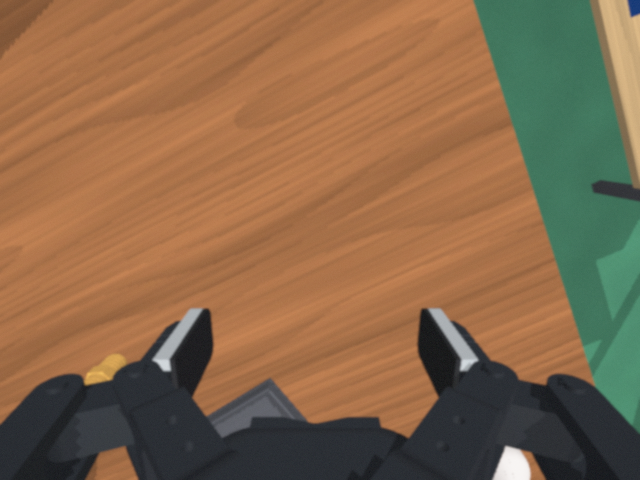

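The top view at (458,242) shows a black-rimmed dish with a grey felt floor. The look-alikes are blue at (483,344) and (532,265) and purple at (455,163), so (458,242) fits. The trays are at (124,249), square and small, and (354,195), oblong and large. Next I'll locate everything with both cameras and enlarge the crops.

```bash
cat > h.py <<'E'
from bench import *
import numpy as np, cv2
from scipy.spatial.transform import Rotation as R
def ray(cam,uv,z,p=None):
    p=p or camera_params(cam); K=np.array(p["K"]);T=np.array(p["camera_from_world"])
    d=T[:3,:3].T@np.linalg.solve(K,[uv[0],uv[1],1]); c=-T[:3,:3].T@T[:3,3]
    return c+d*(z-c[2])/d[2]
def proj(cam,P,p=None):
    p=p or camera_params(cam); K=np.array(p["K"]);T=np.array(p["camera_from_world"])
    P=np.atleast_2d(P); q=(T[:3,:3]@P.T).T+T[:3,3]; q=(K@q.T).T; return q[:,:2]/q[:,2:]
E
python3 - <<'E'
from h import *
t={"nipA":((416.9,307.9),(214.9,292.4),.033),"elbow":((321.1,215.1),(368.2,291.3),.015),"tee":((311.7,180.9),(419.3,312.4),.015),"gauge":((355.7,270.8),(286.4,268.3),.015),
"box":((322.3,369.6),(232.3,189.1),0),"small":((465.9,428.8),(124.8,249.2),0),"large":((250.8,268.1),(353.1,196.4),0),"dish":((237.8,192.3),(458.8,244.5),0)}
for k,(s,tp,z) in t.items(): print(k,ray("scene",s,z).round(3),ray("top",tp,z).round(3))
print("nipB", ray("scene",(488,324),.033).round(3), ray("top",(162,328),.033).round(3))
im=cv2.imread("pics/top0.png")
a=cv2.resize(im[255:350,340:500],None,fx=5,fy=5,interpolation=cv2.INTER_CUBIC); cv2.imwrite("pics/c1.png",a)
a=cv2.resize(im[160:350,85:315],None,fx=3.4,fy=3.1); 
a=cv2.resize(im[160:345,85:315],None,fx=3.2,fy=3.2,interpolation=cv2.INTER_CUBIC);cv2.imwrite("pics/c2.png",a)
a=cv2.resize(im[120:300,310:500],None,fx=3.3,fy=3.3,interpolation=cv2.INTER_CUBIC);cv2.imwrite("pics/c3.png",a)
E
```

```text
nipA [0.44  0.169 0.033] [0.427 0.167 0.033]
elbow [ 0.435 -0.172  0.015] [ 0.436 -0.175  0.015]
tee [ 0.382 -0.289  0.015] [ 0.391 -0.291  0.015]
gauge [0.473 0.012 0.015] [0.484 0.011 0.015]
box [ 0.666  0.153 -0.   ] [0.665 0.143 0.   ]
small [0.525 0.391 0.   ] [0.52  0.386 0.   ]
large [ 0.655 -0.143  0.   ] [ 0.654 -0.138  0.   ]
dish [ 0.556 -0.381  0.   ] [ 0.547 -0.383  0.   ]
nipB [0.352 0.279 0.033] [0.346 0.281 0.033]
```

View pics/c1.png

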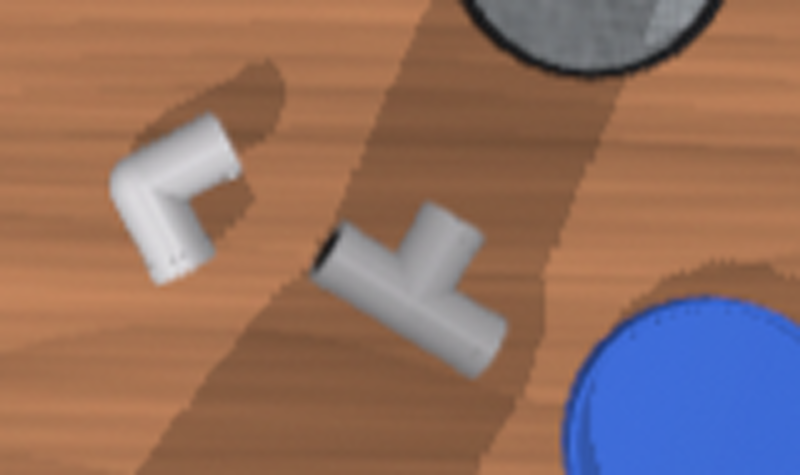

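View pics/c2.png

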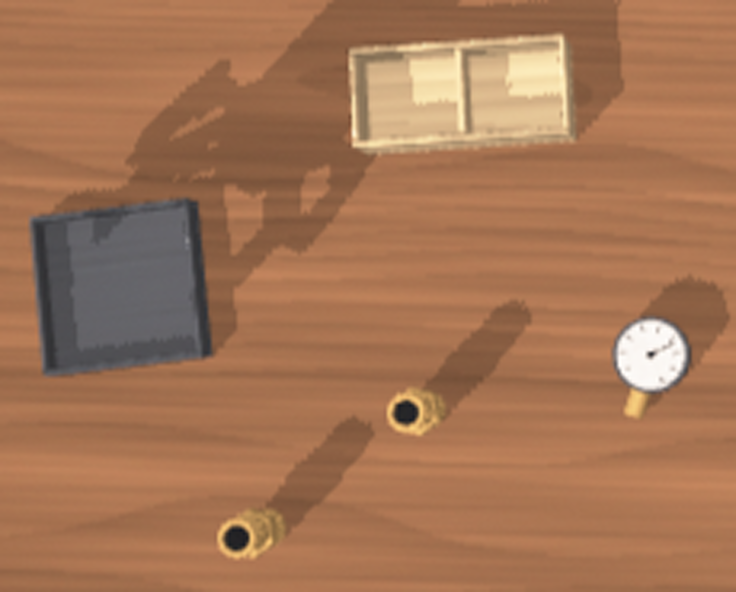

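View pics/c3.png

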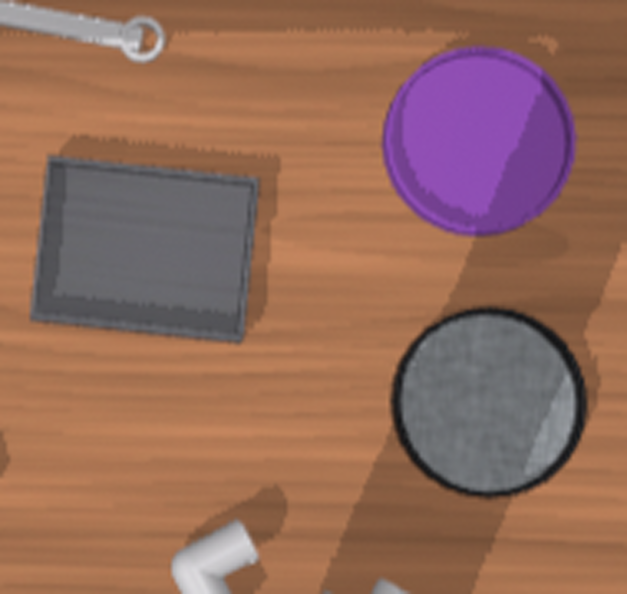

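c3 confirms the target: the dish at top (458,242) has a black rim and grey felt, and its neighbour is purple. c1 shows the elbow bend at crop (141,190) and the tee centre at (409,299). c2 shows the nipple tops at (406,412) and (237,538), and the gauge at (652,355) with its stem pointing down-left. Next I'll compute poses and overlay them on the picture.

```bash
cat > geo.py <<'E'
from h import *
c1=lambda u,v:(340+u/5,255+v/5); c2=lambda u,v:(85+u/3.2,160+v/3.2); c3=lambda u,v:(310+u/3.3,120+v/3.3)
W=lambda uv,z:ray("top",uv,z)
E
python3 - <<'E'
from geo import *
ang=lambda d:np.degrees(np.arctan2(d[1],d[0])).round(1)
print("A",W(c2(406,412),.066).round(4),"B",W(c2(237,538),.066).round(4))
e=W(c1(141,190),.015);l1=W(c1(226,145),.015);l2=W(c1(185,272),.015)
print("elbow",e.round(4),ang(l1-e),ang(l2-e),np.linalg.norm(l1-e),np.linalg.norm(l2-e))
a=W(c1(328,248),.015);b=W(c1(490,350),.015);c=W(c1(457,220),.015)
print("tee",((a+b)/2).round(4),ang(b-a),ang(c-(a+b)/2),np.linalg.norm(a-b),np.linalg.norm(c-(a+b)/2))
g=W(c2(652,355),.030);s=W(c2(635,415),.015);print("gauge",g.round(4),ang(s-g),np.linalg.norm((s-g)[:2]))
for n,cs,z in [("box",[c2(350,47),c2(565,35),c2(575,137),c2(355,147)],.038),("small",[c2(33,218),c2(193,200),c2(212,355),c2(46,374)],.02),("large",[c3(50,157),c3(258,180),c3(242,341),c3(33,320)],.02)]:
    P=np.array([W(q,z) for q in cs]); print(n,P.mean(0).round(4),"y-ax",ang(P[0]-P[1]),ang(P[3]-P[2]),"x",ang(P[0]-P[3]),ang(P[1]-P[2]),[np.linalg.norm(P[i]-P[i-1]).round(3) for i in range(4)])
P=np.array([W(c3(*q),.016) for q in [(397,402),(586,402),(490,308),(490,496)]]);print("dish",P.mean(0).round(4))
E
```

```text
A [0.4359 0.1659 0.066 ] B [0.3494 0.276  0.066 ]
elbow [ 0.4322 -0.1753  0.015 ] -61.0 -150.7 0.04346553748580358 0.04156903867108849
tee [ 0.3863 -0.2963  0.015 ] -121.0 -30.9 0.08513549763752103 0.04162120650817123
gauge [0.4779 0.004  0.03  ] 164.2 0.04416285314885743
box [0.6593 0.1422 0.038 ] y-ax 94.4 93.8 x 5.1 7.3 [np.float64(0.071), np.float64(0.151), np.float64(0.073), np.float64(0.154)]
small [0.5179 0.3822 0.02  ] y-ax 97.7 97.8 x 7.8 9.6 [np.float64(0.111), np.float64(0.114), np.float64(0.111), np.float64(0.118)]
large [ 0.6524 -0.1395  0.02  ] y-ax 84.8 85.5 x -4.6 -4.9 [np.float64(0.114), np.float64(0.145), np.float64(0.112), np.float64(0.144)]
dish [ 0.5524 -0.3783  0.016 ]
```

Sizes and right angles match the description. Next I'll hover over nipple A and check with the wrist camera.

```bash
cat >> h.py <<'E'
def quat(phi):
    """tool down, jaws opening along world angle phi(deg); pick smaller joint change"""
    return [(R.from_euler('z',phi+90+k,degrees=True)*R.from_euler('x',180,degrees=True)).as_quat() for k in (0,180)]
def best(p,phi):
    q0=np.array(read_qpos()); c=[]
    for q in quat(phi):
        j=inverse_kinematics(list(p),list(q))
        if j is not None: c.append((np.abs(np.array(j)-q0).max()+ (5 if abs(j[6])>2.7 else 0),list(q)))
    return min(c,key=lambda t:t[0])[1]
def look(name,marks,nets=()):
    p=camera_params("wrist"); im=read_camera("wrist")[:,:,::-1].copy()
    for n in nets:
        for d in tip_of("wrist",n)[:3]: print(n,d["at"],round(d["confidence"],2))
    for m in marks:
        u=proj("wrist",m,p)[0]; cv2.drawMarker(im,tuple(int(x) for x in u),(255,0,255),cv2.MARKER_CROSS,14,1); print("mark",u.round(0))
    cv2.imwrite(f"pics/{name}.png",im); return p
def st(s=""): print(s,"t",read_time_s(),"tcp",np.round(read_eef_pos(),4),"F",np.round(read_ft_force(),1),"gap",round(read_finger_gap(),4))
E
python3 - <<'E'
from h import *
p=[.4359,.1659,.16]; q=best(p,57); move_ptp(p,q); st()
pp=look("wA",[[.4359,.1659,.066],[.4359,.1659,0]],["nipple_a_center"])
for d in tip_of("wrist","nipple_a_center"): print(ray("wrist",d["at"],.033,pp))
E
```

```text
t 2.9833 tcp [0.4362 0.1677 0.1604] F [ 0.5  0.5 -0.8] gap 0.0853
nipple_a_center [319.3, 238.4] 0.56
nipple_a_center [379.0, 50.7] 0.35
mark [312. 248.]
mark [312. 226.]
[0.44084932 0.16953899 0.033     ]
[0.34979137 0.27679652 0.033     ]
```

View pics/wA.png

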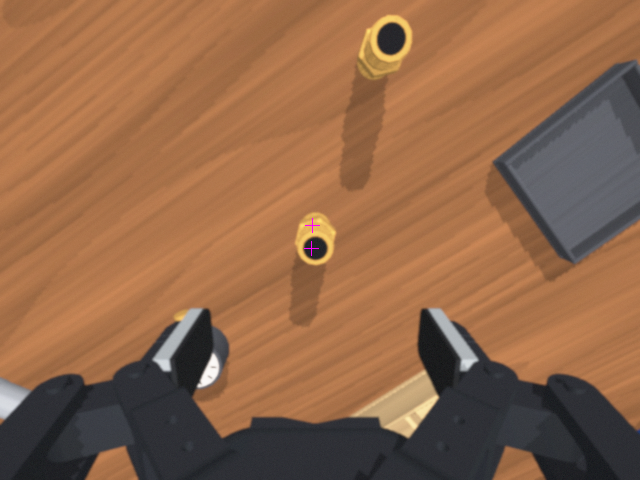

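The wrist view shows nipple A's top at (316,248), about 2–3 mm from my mark, and nipple B's top at (392,39). Everything around nipple A is clear, so I'll pick it.

```bash
python3 - <<'E'
from h import *
p=camera_params("wrist"); a=ray("wrist",(316,248),.066,p); b=ray("wrist",(392,39),.066,p); print(a,b)
a=(a[:2]+[.4359,.1659])/2
q=list(read_tcp_rot())
move_gripper(.06)
movel([*a,.11],q,speed=.15); movel([*a,.063],q,speed=.08); st("down")
move_gripper(.0,60); st("grip")
movel([*a,.14],q,speed=.15); st("lift")
look("wA2",[],[])
E
```

```text
[0.43722506 0.16806382 0.066     ] [0.35135552 0.277727   0.066     ]
down t 4.725 tcp [0.4369 0.1671 0.0633] F [ 1.   0.4 -0.3] gap 0.0596
grip t 5.325 tcp [0.4366 0.1671 0.0631] F [ 0.1  0.6 -0.5] gap 0.0001
lift t 5.9917 tcp [0.436  0.1668 0.1395] F [ 0.  -0.7 -0. ] gap 0.0002
```

View pics/wA2.png

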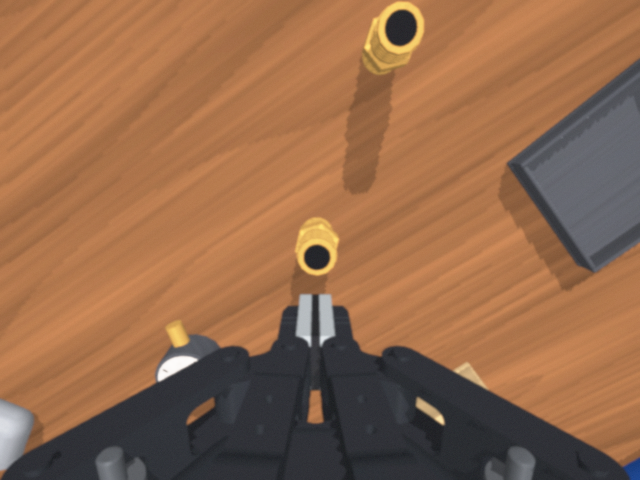

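The gripper closed on nothing, and nipple A still stands at (317,256). I'll check where the TCP axis projects.

```bash
python3 - <<'E'
from h import *
t=np.array(read_eef_pos()); Rm=R.from_quat(read_tcp_rot()).as_matrix(); print(Rm.round(3),t)
p=camera_params("wrist")
for d in (-.05,-.02,0,.019,.03,.073,.14): print(d,proj("wrist",t+Rm[:,2]*d,p)[0].round(0))
T=np.array(p["camera_from_world"]); c=-T[:3,:3].T@T[:3,3]; print("cam in tool",Rm.T@(c-t), "axis",Rm.T@T[2,:3])
im=read_camera("top");cv2.imwrite("pics/topx.png",im[150:350,100:350,::-1].repeat(3,0).repeat(3,1)[:600,:750])
cv2.imwrite("pics/scenex.png",read_camera("scene")[:,:,::-1])
E
```

```text
[[-0.84   0.542 -0.001]
 [ 0.542  0.84  -0.001]
 [ 0.001 -0.001 -1.   ]] [0.43555758 0.16653085 0.13895324]
-0.05 [314. 381.]
-0.02 [314. 331.]
0 [314. 308.]
0.019 [314. 291.]
0.03 [314. 283.]
0.073 [314. 257.]
0.14 [314. 231.]
cam in tool [ 0.07380643  0.00039235 -0.14478156] axis [-2.93327322e-01  7.18082874e-05  9.56012069e-01]
```

View pics/scenex.png

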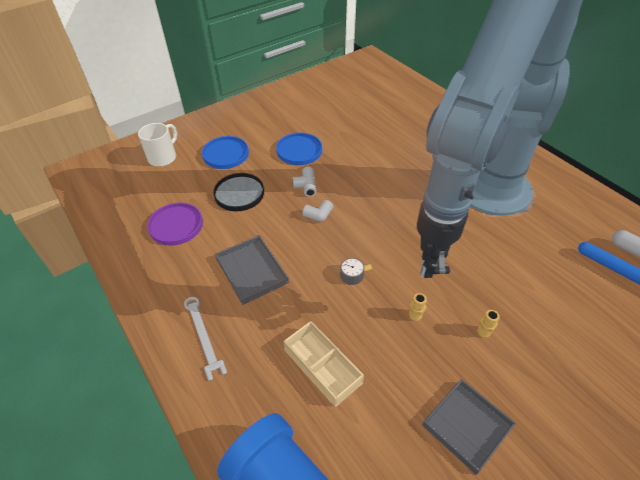

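View pics/topx.png

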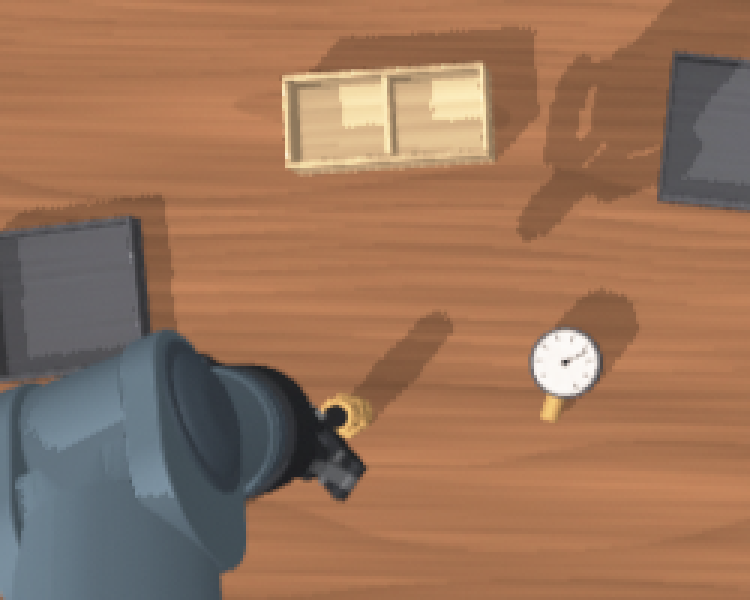

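```bash
python3 - <<'E'
from h import *
t=np.array(read_eef_pos())
print(t,read_time_s())
for c in("top","scene"):
  for d in (.05,0,-.019): print(c,d,proj(c,t+[0,0,d])[0].round(0))
  print(c,"nip top/foot",proj(c,[.437,.167,.066]).round(0),proj(c,[.437,.167,0]).round(0))
a=cv2.imread("pics/scenex.png")[200:350,340:540]; cv2.imwrite("pics/sc2.png",cv2.resize(a,None,fx=4,fy=4,interpolation=cv2.INTER_CUBIC))
E
```

```text
[0.43542248 0.16643106 0.13866029] 6.1417
top 0.05 [196. 291.]
top 0 [203. 290.]
top -0.019 [205. 290.]
top nip top/foot [[211. 288.]] [[218. 287.]]
scene 0.05 [431. 259.]
scene 0 [426. 275.]
scene -0.019 [424. 281.]
scene nip top/foot [[420. 297.]] [[415. 315.]]
```

View pics/sc2.png

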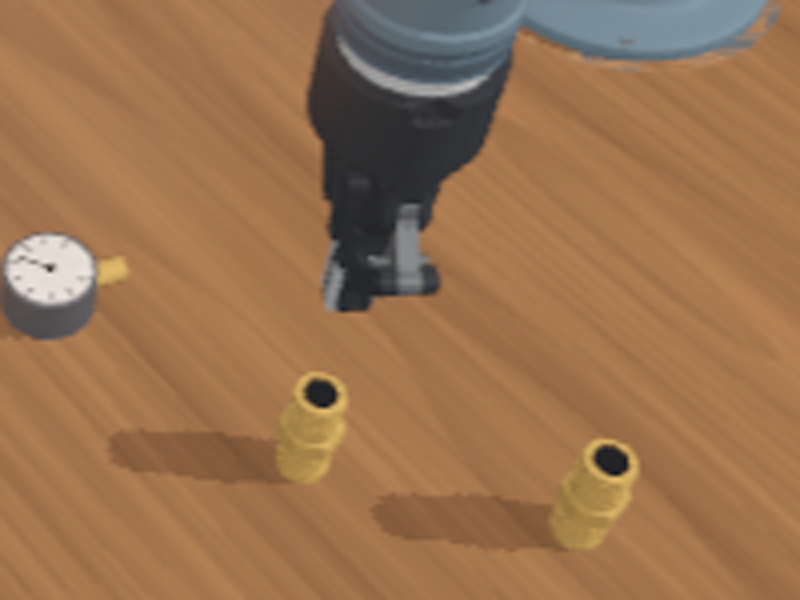

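All three cameras agree on the nipple position, so the miss is unexplained. I'll go down again and look before closing.

```bash
python3 - <<'E'
from h import *
a=[.437,.1672];q=list(read_tcp_rot()); q=list(quat(57)[0]) if abs(np.dot(quat(57)[0],q))>.9 else list(quat(57)[1])
move_gripper(.06); movel([*a,.06],q,speed=.12); st()
i1=read_camera("scene")[200:350,340:540,::-1]; w=read_camera("wrist")[:,:,::-1]
move_gripper(.0,60);st()
i2=read_camera("scene")[200:350,340:540,::-1]; w2=read_camera("wrist")[:,:,::-1]
f=lambda i:cv2.resize(i,(400,300),interpolation=cv2.INTER_CUBIC)
cv2.imwrite("pics/g1.png",np.vstack([np.hstack([f(i1),f(w)]),np.hstack([f(i2),f(w2)])]))
E
```

```text
t 7.5583 tcp [0.4376 0.1674 0.0604] F [0.1 0.1 0.6] gap 0.0602
 t 8.1417 tcp [0.4376 0.1674 0.061 ] F [-0.5 -0.   4.9] gap 0.0208
```

View pics/g1.png

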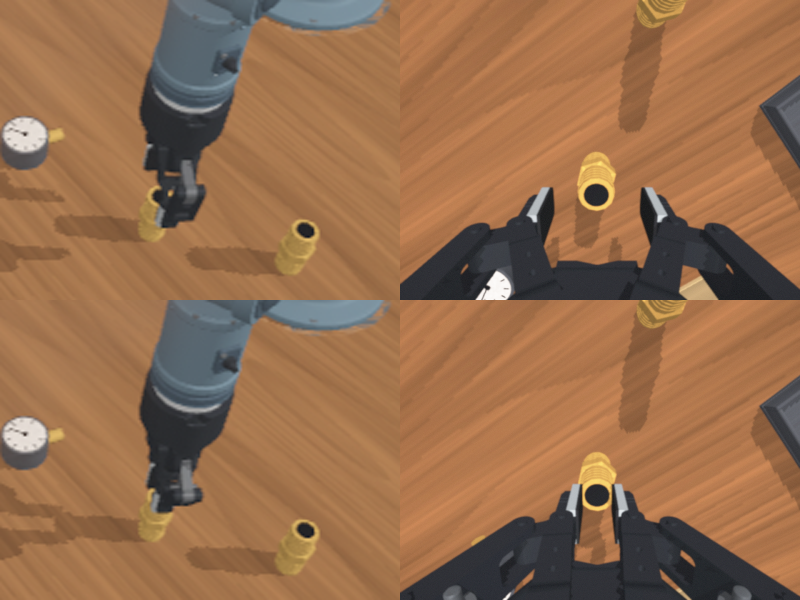

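Gap of 20.8 mm, an upward force of 4.9 N, and tips sitting higher than expected against the nipple rim. The fingers are only catching the nipple's top edge, so the tips really stand higher than the stated 19 mm ahead. I'll go lower, watching the force.

```bash
python3 - <<'E'
from h import *
a=[.437,.1672];q=list(quat(57)[0]) if abs(np.dot(quat(57)[0],read_tcp_rot()))>.9 else list(quat(57)[1])
move_gripper(.06);st()
movel([*a,.068],q); look("w3a",[])
w0=read_camera("wrist")[:,:,::-1]
move_gripper(.06);movel([*a,.046],q,speed=.06); st()
i1=read_camera("scene")[200:350,340:540,::-1]; w=read_camera("wrist")[:,:,::-1]
f=lambda i:cv2.resize(i,(400,300),interpolation=cv2.INTER_CUBIC)
i2=read_camera("top")[220:340,140:300,::-1]
cv2.imwrite("pics/g2.png",np.vstack([np.hstack([f(i1),f(w)]),np.hstack([f(i2),f(w0)])]))
E
```

```text
t 8.7 tcp [0.4369 0.1672 0.0599] F [ 0.7 -0.4 -0.2] gap 0.06
 t 9.7833 tcp [0.4366 0.1669 0.0454] F [-0.6 -0.3 -0.2] gap 0.0596
```

View pics/g2.png

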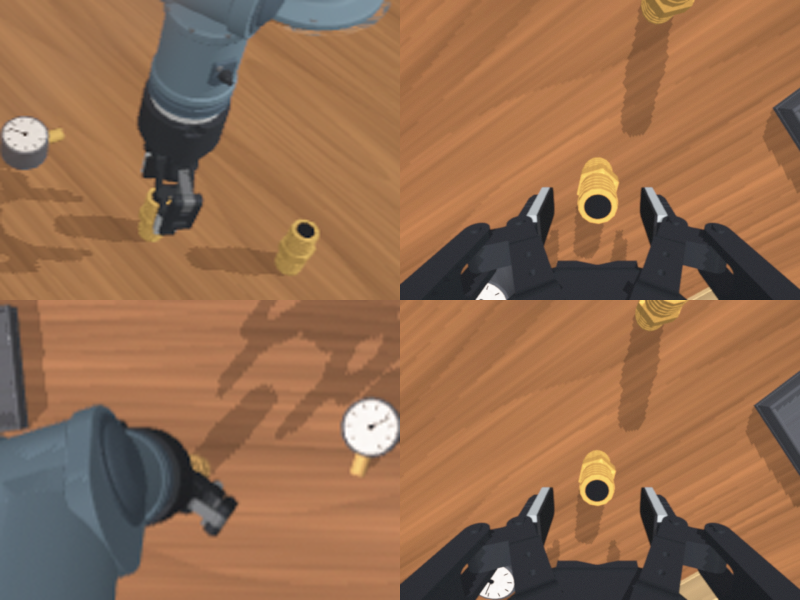

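```bash
python3 - <<'E'
from h import *
move_gripper(.0,60);st()
t=read_eef_pos(); q=list(read_tcp_rot())
movel([t[0],t[1],.15],q); st()
i1=read_camera("scene")[200:350,340:540,::-1]; w=read_camera("wrist")[:,:,::-1]
f=lambda i:cv2.resize(i,(400,300),interpolation=cv2.INTER_CUBIC)
cv2.imwrite("pics/g3.png",np.hstack([f(i1),f(w)]))
E
```

```text
t 10.35 tcp [0.4376 0.1675 0.0465] F [-0.2  0.5  3.2] gap 0.0235
 t 11.1917 tcp [0.4364 0.167  0.1489] F [ 0.2  0.4 -2.2] gap 0.0238
```

View pics/g3.png

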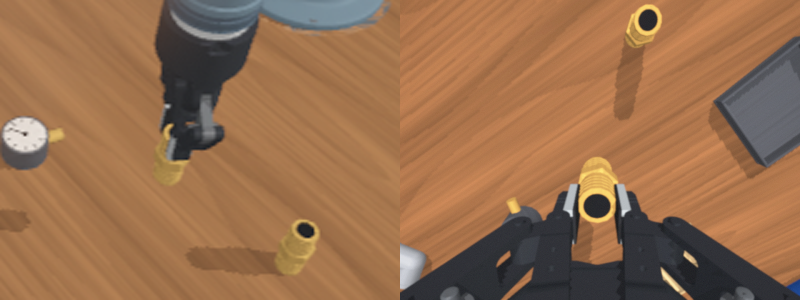

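Nipple A is now held (gap 23.8 mm, about 2 N of weight). I'll place it in the right-hand cell.

```bash
cat >> h.py <<'E'
box=np.array([.662,.144]); by=np.radians(94.5); byv=np.array([np.cos(by),np.sin(by)])
E
python3 - <<'E'
from h import *
c=box-.037*byv; print(c)
q=best([*c,.15],5); move_ptp([*c,.15],q); st()
movel([*c,.058],q,speed=.12); st()
movel([*c,.0505],q,speed=.03); st("low")
f=lambda i:cv2.resize(i,(400,300),interpolation=cv2.INTER_CUBIC)
i1=read_camera("scene")[300:420,250:410,::-1]
move_gripper(.05); st("open")
movel([*c,.16],q,speed=.15); st()
i2=read_camera("scene")[300:420,250:410,::-1];w=read_camera("wrist")[:,:,::-1]
cv2.imwrite("pics/g4.png",np.vstack([np.hstack([f(i1),f(i2)]),np.hstack([f(w),f(w)])]))
E
```

```text
[0.66490299 0.10711406]
 t 12.225 tcp [0.6632 0.1081 0.1489] F [-0.3  0.4 -2.9] gap 0.0239
 t 13.1417 tcp [0.6658 0.1071 0.0589] F [ 0.   0.8 -0.7] gap 0.0238
low t 13.5417 tcp [0.6652 0.1072 0.0507] F [-0.5  0.  -1.2] gap 0.0239
open t 13.9667 tcp [0.6651 0.1071 0.0507] F [ 0.6 -0.5  0.1] gap 0.0497
 t 14.85 tcp [0.6639 0.1072 0.1589] F [ 0.6 -0.1 -0.7] gap 0.0499
```

View pics/g4.png

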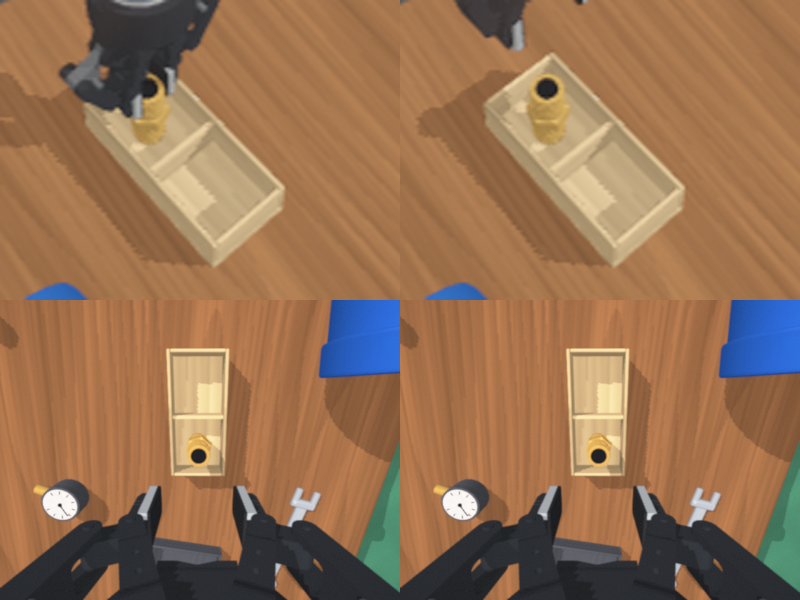

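Nipple A stands upright in the right-hand cell, with the second cell free. Nipple B next.

```bash
python3 - <<'E'
from h import *
a=[.3505,.277]
q=best([*a,.14],30); move_ptp([*a,.14],q); st()
look("wB",[[*a,.066]],[])
movel([*a,.045],q,speed=.12); st("down")
move_gripper(.0,60); st("grip")
movel([*a,.16],q,speed=.2); st("lift")
c=box+.037*byv; print(c)
q=best([*c,.16],5); move_ptp([*c,.16],q); st()
movel([*c,.058],q,speed=.12); st()
f=lambda i:cv2.resize(i,(400,300),interpolation=cv2.INTER_CUBIC)
i0=read_camera("wrist")[:,:,::-1]
movel([*c,.0505],q,speed=.03); st("low")
i1=read_camera("scene")[300:420,250:410,::-1]
move_gripper(.05); st("open")
movel([*c,.16],q,speed=.15); st()
i2=read_camera("scene")[300:420,250:410,::-1];w=read_camera("wrist")[:,:,::-1]
cv2.imwrite("pics/g5.png",np.vstack([np.hstack([f(i1),f(i2)]),np.hstack([f(i0),f(w)])]))
E
```

```text
t 16.2917 tcp [0.3523 0.2769 0.1405] F [0.3 0.1 0.4] gap 0.0499
mark [311. 255.]
down t 17.2833 tcp [0.3512 0.2774 0.0455] F [ 0.9 -0.7  0.1] gap 0.05
grip t 17.6333 tcp [0.3511 0.2777 0.046 ] F [-1.5 -1.3  7.1] gap 0.0234
lift t 18.3583 tcp [0.3495 0.2763 0.159 ] F [ 1.1  0.  -3.4] gap 0.0239
[0.65909701 0.18088594]
 t 19.5833 tcp [0.6574 0.1826 0.159 ] F [ 0.1  0.4 -2.1] gap 0.0238
 t 20.5833 tcp [0.6601 0.181  0.0591] F [ 0.1  0.2 -1.3] gap 0.0237
low t 21.0333 tcp [0.6589 0.1809 0.0504] F [-0.4  0.5 -2.2] gap 0.0236
open t 21.4583 tcp [0.6594 0.1809 0.0509] F [ 0.3  0.7 -0.3] gap 0.0499
 t 22.3417 tcp [0.6581 0.1809 0.1589] F [ 0.2  0.7 -0.1] gap 0.0501
```

View pics/g5.png

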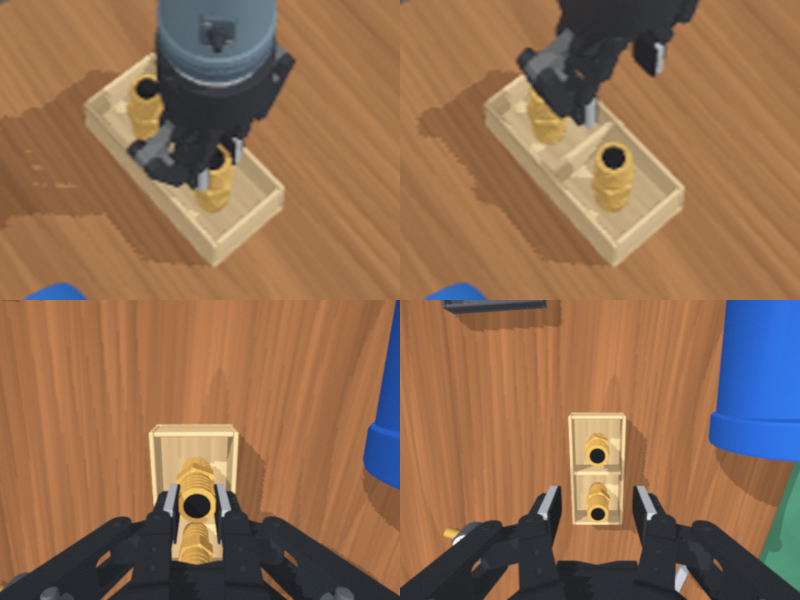

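Both nipples stand upright, one in each cell. Next I'll look at the elbow, with the tee in view.

```bash
python3 - <<'E'
from h import *
e=np.array([.434,-.175]); d=np.radians(-61); g=e+.03*np.array([np.cos(d),np.sin(d)])
q=best([*g,.2],29); move_ptp([*g,.2],q); pause(.2); st()
d2=d-np.pi/2
look("wE",[[*e,.015],[*(e+.042*np.array([np.cos(d),np.sin(d)])),.015],[*(e+.042*np.array([np.cos(d2),np.sin(d2)])),.015]],["elbow_center","tee_center"])
E
```

```text
t 24.25 tcp [ 0.4494 -0.2005  0.2   ] F [0.4 0.9 0.6] gap 0.0499
elbow_center [314.6, 185.5] 0.61
tee_center [218.6, 270.7] 0.75
mark [313. 188.]
mark [313. 232.]
mark [268. 188.]
```

View pics/wE.png

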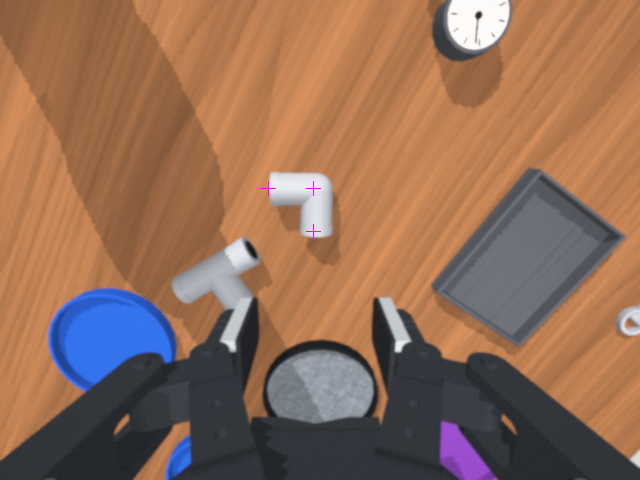

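The wrist view shows the elbow bend at (316,188), its gripped leg ending at (316,236), about 2–3 mm right of my marks. The tee is at (218,271). I'll pick up the elbow and place it in the small tray.

```bash
cat > pick.py <<'E'
from h import *
def u(a): a=np.radians(a); return np.array([np.cos(a),np.sin(a)])
def carry(g,phi_leg,qpick,target,phis,zc=.18):
    """choose placing quat: rotate pick quat by (phi-phi_leg); target(phi)->grip xy"""
    q0=np.array(read_qpos()); best_=None
    for ph in phis:
        t=target(ph); q=(R.from_euler('z',ph-phi_leg,degrees=True)*R.from_quat(qpick)).as_quat()
        j=inverse_kinematics([*t,zc],list(q))
        if j is None: continue
        c=np.abs(np.array(j)-q0).max()
        if best_ is None or c<best_[0]: best_=(c,ph,t,list(q))
    print("place phi",best_[1],best_[2],best_[0]); return best_[1:]
f=lambda i:cv2.resize(np.ascontiguousarray(i[:,:,::-1]),(400,300),interpolation=cv2.INTER_CUBIC)
E
python3 - <<'E'
from pick import *
p=camera_params("wrist"); e=ray("wrist",(316.5,188.5),.015,p)[:2]; print(e)
q=list(read_tcp_rot()); g=e+.03*u(-61)
movel([*g,.06],q,speed=.2); movel([*g,.024],q,speed=.06); st("down")
w1=read_camera("wrist")
move_gripper(0,60); st("grip")
w2=read_camera("wrist")
movel([*g,.09],q,speed=.12); st("lift")
w3=read_camera("wrist"); s=read_camera("scene")[150:270,260:420]
cv2.imwrite("pics/g6.png",np.vstack([np.hstack([f(w1),f(w2)]),np.hstack([f(w3),f(s)])]))
E
```

```text
[ 0.43641856 -0.17403787]
down t 26.0 tcp [ 0.4509 -0.2005  0.0239] F [ 0.4  0.4 -0.6] gap 0.0497
grip t 26.5833 tcp [ 0.4534 -0.2011  0.0265] F [-2.4  1.9 15.1] gap 0.0004
lift t 27.3333 tcp [ 0.4506 -0.1998  0.0896] F [0.1 0.3 0.1] gap -0.0001
```

View pics/g6.png

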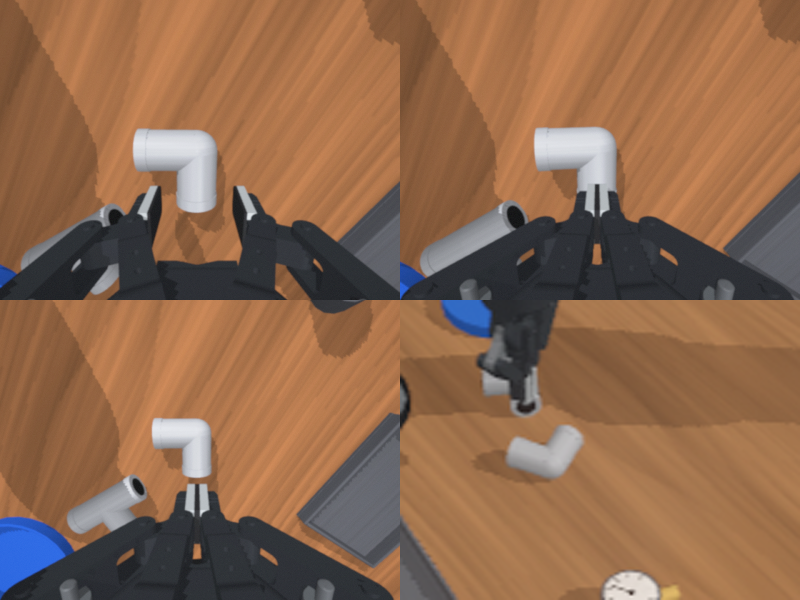

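The fingers closed over the top of the elbow leg with 15 N upward. That matches the nipple miss: the real tips sit about 14 mm higher than stated. I'll re-measure the elbow, then descend lower with a force guard.

```bash
cat >> pick.py <<'E'
def guard(xy,z0,z1,q,lim=5,step=.003):
    """guarded descent; stops when upward force rises above lim"""
    b=np.mean([read_ft_force()[2] for _ in range(3)]); z=z0
    while z>z1+1e-6:
        z=max(z-step,z1); movel([*xy,z],q,speed=.05)
        F=read_ft_force()[2]-b
        if F>lim: print("contact",z,F); break
    return z
E
python3 - <<'E'
from pick import *
q=list(read_tcp_rot())
t=np.array(read_eef_pos()); move_gripper(.052)
movel([t[0],t[1],.12],q)
pause(.2)
p=look("wE2",[])
E
```

```text
(no output)
```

View pics/wE2.png

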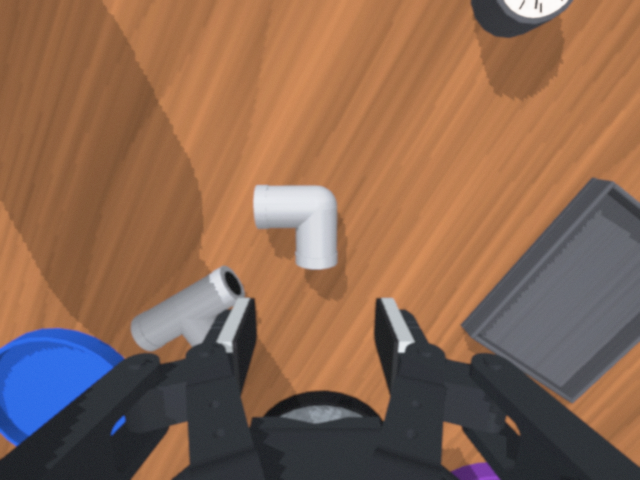

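The elbow is undisturbed: bend at (316,207), leg end at about (316,266).

```bash
python3 - <<'E'
from pick import *
q=list(quat(29)[0]) if abs(np.dot(quat(29)[0],read_tcp_rot()))>.9 else list(quat(29)[1])
p=camera_params("wrist"); e=ray("wrist",(316,207),.015,p)[:2]; print(e, ray("wrist",(316,264),.015,p)[:2]-e)
g=e+.03*u(-61)
movel([*g,.03],q,speed=.15); z=guard(g,.027,.011,q); st("down")
w1=read_camera("wrist")
move_gripper(0,60); st("grip")
w2=read_camera("wrist")
if read_finger_gap()>.01:
    movel([*g,.09],q,speed=.12); st("lift")
w3=read_camera("wrist"); s=read_camera("scene")[150:270,260:420]
cv2.imwrite("pics/g7.png",np.vstack([np.hstack([f(w1),f(w2)]),np.hstack([f(w3),f(s)])]))
E
```

```text
[ 0.43705679 -0.17484319] [ 0.02106059 -0.03778879]
down t 30.8417 tcp [ 0.4516 -0.2011  0.011 ] F [ 0.3  0.9 -0.6] gap 0.0519
grip t 31.2417 tcp [ 0.4518 -0.2012  0.0115] F [-1.8  0.1  5.5] gap 0.0273
lift t 32.1 tcp [ 0.4509 -0.2005  0.0894] F [ 0.2  0.9 -2.5] gap 0.0272
```

View pics/g7.png

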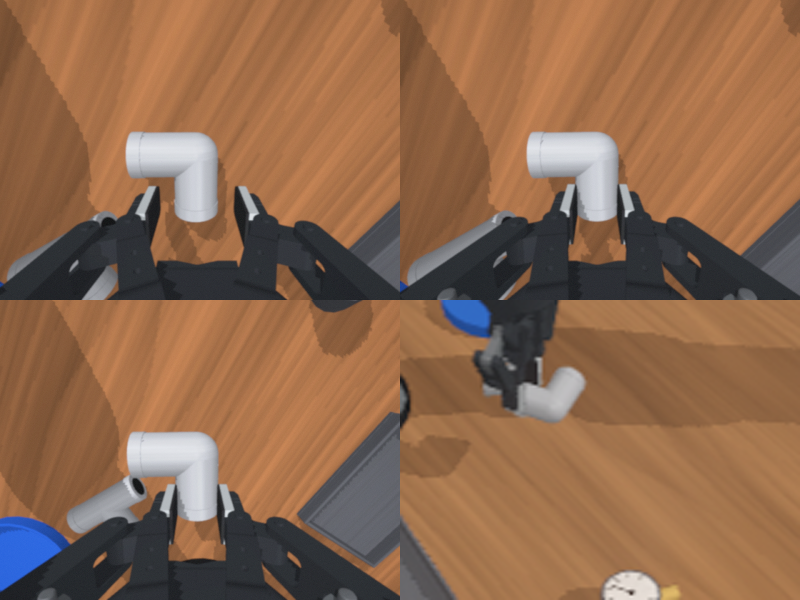

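The elbow is held with its leg level. I'll carry it to the small tray.

```bash
python3 - <<'E'
from pick import *
q=list(read_tcp_rot()); t=read_eef_pos(); movel([t[0],t[1],.18],q,speed=.2)
tr=np.array([.519,.384])
tgt=lambda ph: tr-.0135*u(ph)-.008*u(ph-90)+.03*u(ph)
ph,g,qp=carry(None,-61,q,tgt,[8,98,188,-82])
move_ptp([*g,.18],qp); st()
w0=read_camera("wrist")
movel([*g,.04],qp,speed=.15); st(); w1=read_camera("wrist")
z=guard(g,.03,.016,qp,lim=4,step=.004); st("low")
s1=read_camera("scene")[360:480,380:540]
move_gripper(.042); st("open"); pause(.2)
movel([*g,.12],qp,speed=.15); st("up"); w2=read_camera("wrist")
cv2.imwrite("pics/g8.png",np.vstack([np.hstack([f(w0),f(w1)]),np.hstack([f(s1),f(w2)])]))
E
```

```text
place phi 8 [0.53422604 0.3942185 ] 0.8094478046935784
 t 34.95 tcp [0.5357 0.3914 0.1805] F [ 0.8 -0.4 -1.8] gap 0.0271
 t 36.0833 tcp [0.5354 0.3947 0.0413] F [ 0.2  0.3 -1.5] gap 0.0269
low t 37.3167 tcp [0.5342 0.3943 0.016 ] F [ 0.2  0.7 -1.3] gap 0.0271
open t 37.6583 tcp [0.5347 0.3944 0.0166] F [ 0.1  0.4 -0.4] gap 0.0421
up t 38.7 tcp [0.5333 0.394  0.119 ] F [-0.5  0.1 -0.7] gap 0.0422
```

View pics/g8.png

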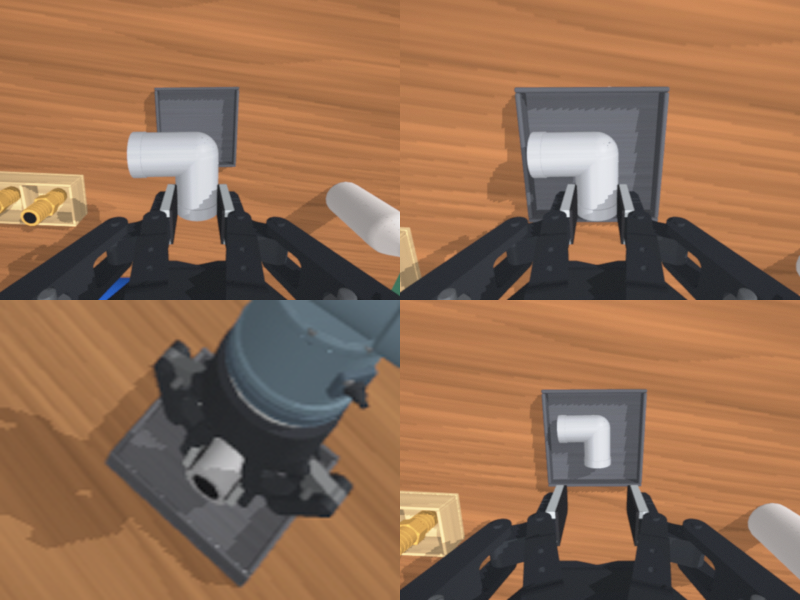

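The elbow lies flat inside the small tray. Tee next.

```bash
python3 - <<'E'
from pick import *
e=np.array([.387,-.2945]); g=e+.029*u(-31)
t=np.array(read_eef_pos()); q=list(read_tcp_rot()); movel([t[0],t[1],.18],q,speed=.25)
q=best([*g,.15],59); move_ptp([*g,.15],q); pause(.2); st()
look("wT",[[*e,.015],[*(e+.042*u(-31)),.015],[*(e+.042*u(59)),.015],[*(e-.042*u(59)),.015]],["tee_center"])
E
```

```text
t 41.875 tcp [ 0.4124 -0.309   0.15  ] F [0.5 0.3 0. ] gap 0.0418
tee_center [317.9, 198.2] 0.69
mark [314. 197.]
mark [314. 247.]
mark [366. 197.]
mark [261. 197.]
```

View pics/wT.png

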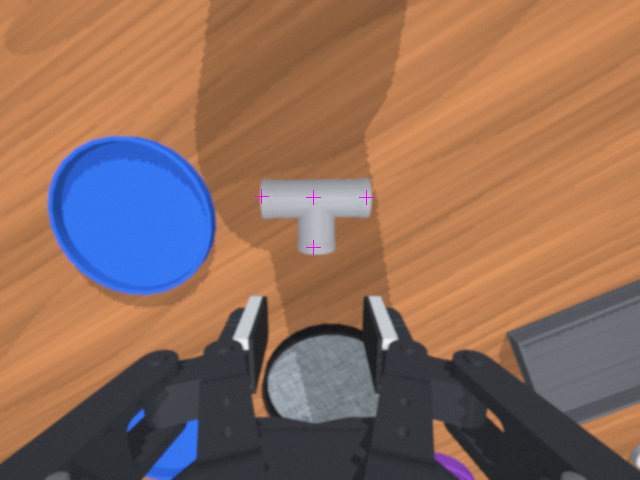

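The wrist view shows the tee's run centred at (317,198) with the branch pointing down at u≈317. That is within 2 mm of my marks.

```bash
python3 - <<'E'
from pick import *
c=quat(59); q=list(max(c,key=lambda x:abs(np.dot(x,read_tcp_rot()))))
e=ray("wrist",(316.5,198),.015)[:2]; print(e); g=e+.03*u(-31)
move_gripper(.052)
movel([*g,.03],q,speed=.15); guard(g,.027,.011,q,step=.004); st("down")
w1=read_camera("wrist")
move_gripper(0,70); st("grip")
ok=read_finger_gap()>.02
if ok: movel([*g,.09],q,speed=.12); st("lift")
w3=read_camera("wrist")
if ok:
    q=list(read_tcp_rot()); movel([*g,.18],q,speed=.2)
    tr=np.array([.653,-.139])
    ph,g,qp=carry(None,-31,q,lambda ph:tr+.0165*u(ph),[-4.8,175.2])
    move_ptp([*g,.18],qp); st()
    movel([*g,.05],qp,speed=.15); st()
w4=read_camera("wrist"); s=read_camera("scene")[200:320,170:330]
cv2.imwrite("pics/g9.png",np.vstack([np.hstack([f(w1),f(w3)]),np.hstack([f(s),f(w4)])]))
E
```

```text
[ 0.38849052 -0.29320004]
down t 44.225 tcp [ 0.414  -0.3085  0.0107] F [ 0.7 -0.4 -1. ] gap 0.0518
grip t 44.625 tcp [ 0.4142 -0.3089  0.0116] F [-1.5  1.1  6. ] gap 0.0265
lift t 45.4333 tcp [ 0.4138 -0.3078  0.0892] F [ 1.3  0.4 -2.9] gap 0.0267
place phi -4.8 [ 0.66944213 -0.14038068] 0.41809439441112417
 t 47.25 tcp [ 0.6673 -0.1435  0.18  ] F [-1.1 -1.1 -2.4] gap 0.0267
 t 48.2667 tcp [ 0.6704 -0.1411  0.0514] F [ 0.1  0.1 -2.2] gap 0.0263
```

View pics/g9.png

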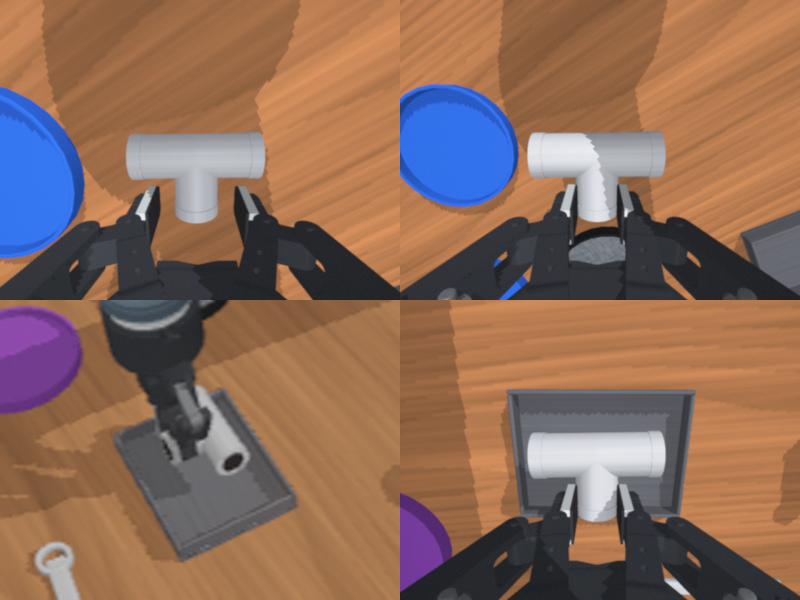

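The tee is over the large tray, aligned and inside the walls. I'll lower and release it, then hover over the gauge.

```bash
python3 - <<'E'
from pick import *
t=np.array(read_eef_pos()); g=[.6694,-.1404]; q=list(read_tcp_rot())
guard(g,.032,.016,q,lim=4,step=.004); st("low")
move_gripper(.042); pause(.2); movel([*g,.16],q,speed=.15); st("up"); w=read_camera("wrist")
s=read_camera("scene")[200:320,170:330]
g=[.478,.006]; q=best([*g,.16],74); move_gripper(.078); move_ptp([*g,.16],q); pause(.2); st()
look("wG",[[*g,.03]],["gauge_center"])
cv2.imwrite("pics/g10.png",np.hstack([f(w),f(s)]))
E
```

```text
low t 49.7083 tcp [ 0.6696 -0.1406  0.0161] F [ 0.8 -1.1 -2.4] gap 0.0271
up t 51.3167 tcp [ 0.6687 -0.1398  0.1586] F [ 0.5 -0.1 -0.8] gap 0.042
 t 53.0083 tcp [0.4795 0.005  0.1607] F [-0.6 -0.6 -0.1] gap 0.0778
gauge_center [316.6, 227.4] 0.63
mark [316. 231.]
```

View pics/g10.png

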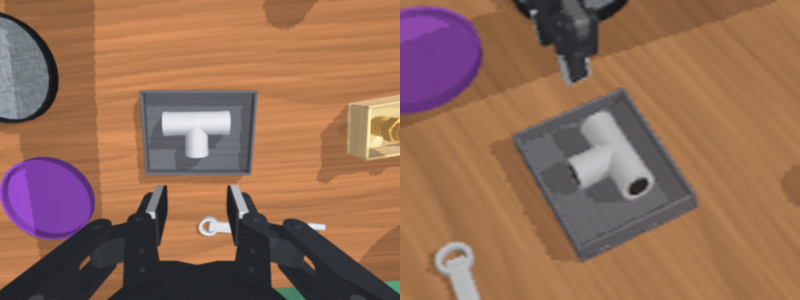

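View pics/wG.png

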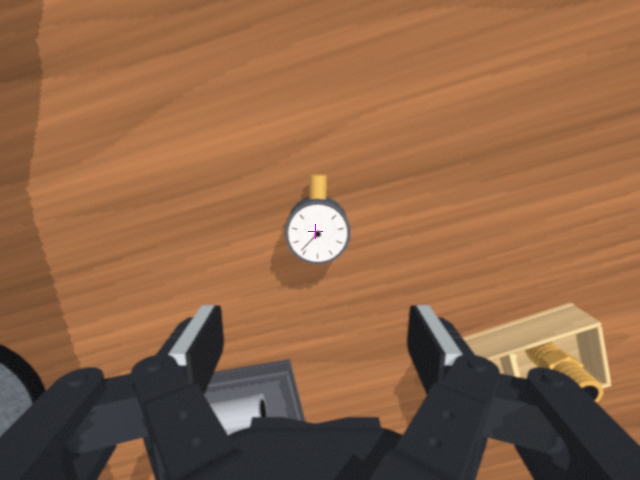

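The tee lies flat in the large tray. In the wrist view the gauge is centred at (318,232), with the stem straight up, so the jaws lie along its y. I'll pick it up.

```bash
python3 - <<'E'
from pick import *
c=quat(74); q=list(max(c,key=lambda x:abs(np.dot(x,read_tcp_rot()))))
g=ray("wrist",(318,232.5),.03)[:2]; print(g)
movel([*g,.035],q,speed=.15); guard(g,.03,.012,q,step=.004); st("down")
w1=read_camera("wrist")
move_gripper(.03,50); st("grip")
ok=read_finger_gap()>.045
if ok: movel([*g,.09],q,speed=.1); st("lift")
w3=read_camera("wrist")
if ok:
    q=list(read_tcp_rot()); movel([*g,.18],q,speed=.15)
    tr=np.array([.552,-.380])
    ph,g,qp=carry(None,164,q,lambda ph:tr-.006*u(ph),range(0,360,10))
    move_ptp([*g,.18],qp); st()
    movel([*g,.06],qp,speed=.12); st(); pause(.2)
    dd=tr; look("wD",[[*tr,.005],[tr[0]+.064,tr[1],.016],[tr[0]-.064,tr[1],.016],[tr[0],tr[1]+.064,.016],[tr[0],tr[1]-.064,.016]])
w4=read_camera("wrist"); s=read_camera("scene")[130:250,170:330]
cv2.imwrite("pics/g11.png",np.vstack([np.hstack([f(w1),f(w3)]),np.hstack([f(s),f(cv2.imread("pics/wD.png")[:,:,::-1])])]))
E
```

```text
[0.47858999 0.00777282]
down t 55.425 tcp [0.4785 0.0078 0.0119] F [-0.2 -0.4 -0.5] gap 0.0782
grip t 55.825 tcp [0.4788 0.0076 0.0126] F [-2.1  1.   4.7] gap 0.0519
lift t 56.7583 tcp [0.4779 0.008  0.0894] F [ 0.6  0.3 -2.1] gap 0.0516
place phi 70 [ 0.54994788 -0.38563816] 1.0484819343059664
 t 59.0417 tcp [ 0.5512 -0.3839  0.1795] F [ 1.2 -0.6 -2. ] gap 0.0519
 t 60.1917 tcp [ 0.5504 -0.3865  0.0612] F [ 0.3 -0.4 -2.6] gap 0.052
mark [312. 258.]
mark [420. 227.]
mark [210. 299.]
mark [270. 156.]
mark [347. 355.]
```

View pics/g11.png

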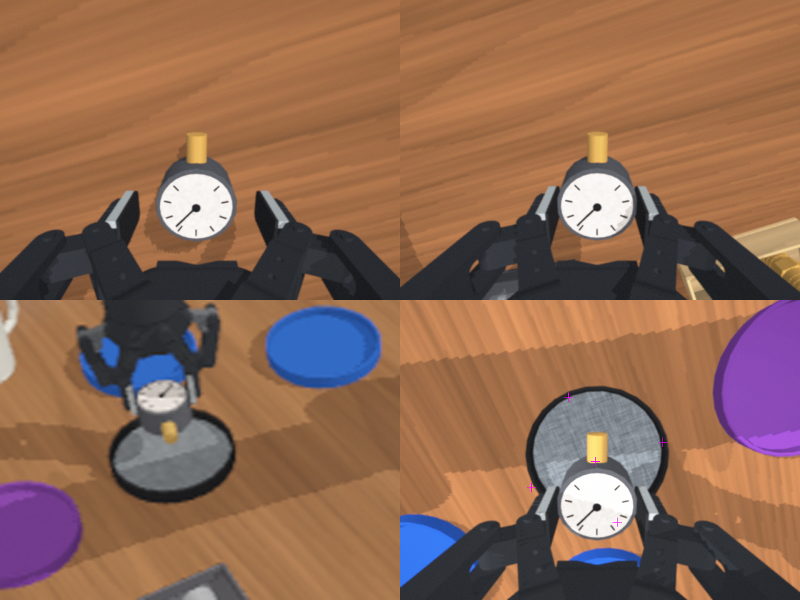

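The gauge is held face up over the black-rimmed grey felt dish, and the projected rim marks fall on its rim. I'll lower and release it.

```bash
python3 - <<'E'
from pick import *
g=[.54995,-.38564]; q=list(read_tcp_rot())
guard(g,.034,.018,q,lim=4,step=.004); st("low")
move_gripper(.066); st("open"); pause(.3); movel([*g,.17],q,speed=.12); st("up"); pause(.3); w=read_camera("wrist")
g=[.5,.05,.3]; q=best(g,90)
try: move_ptp(g,q)
except Exception as ex: print(ex)
i=[.29,.5,.3]
try: move_j([-1.206, 0.383, 0.044, 1.598, -0.018, 1.161, -0.05])
except Exception as ex: print(ex)
pause(.5); st()
cv2.imwrite("pics/topF.png",read_camera("top")[:,:,::-1]); cv2.imwrite("pics/wF.png",f(w)); cv2.imwrite("pics/sF.png",read_camera("scene")[:,:,::-1])
E
```

```text
low t 62.0417 tcp [ 0.5499 -0.3856  0.0178] F [ 1.2 -0.1 -2.1] gap 0.0517
open t 62.3333 tcp [ 0.5501 -0.386   0.0185] F [-0.1  0.4 -0.8] gap 0.0659
up t 64.05 tcp [ 0.5496 -0.3851  0.1688] F [0.3 0.1 0.4] gap 0.0657
 t 68.6417 tcp [0.2901 0.5817 0.228 ] F [ 0.1  0.4 -0. ] gap 0.0658
```

View pics/topF.png

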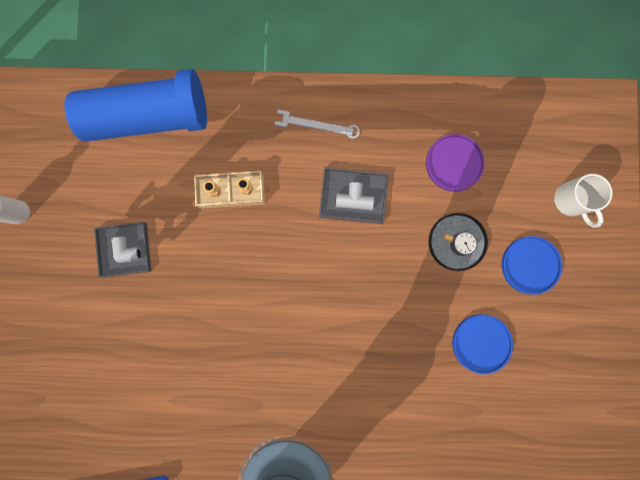

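View pics/sF.png

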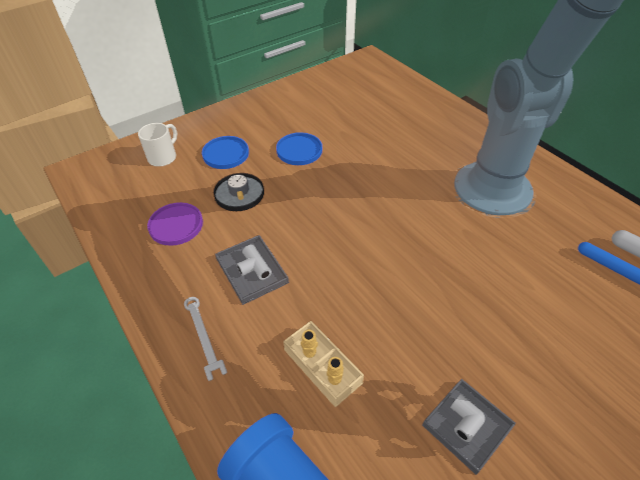

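View pics/wF.png

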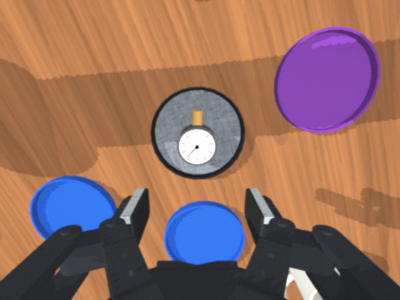

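All the parts are in place: nipples at (210,188) and (245,186), elbow at (124,249), tee at (355,196), and gauge face up in the black dish at (462,243). The arm is clear of everything, so I'm handing in.

```bash
python3 - <<'E'
from bench import *
sign_off()
E
```

```text
the job is handed in; nothing more can be done
```

I put all five parts away in the order asked and handed the job in at about 69 s of the 141 s allowed. Both nipples stand upright, one in each cell. The elbow lies flat in the small tray, the tee flat in the large one, and the gauge is face up in the black, grey-felt dish.

**Last checks:** The final top and scene pictures show every part inside its container and let go. The arm was back at its start pose, touching nothing. I judged "lying still" from those pictures, plus one wrist view of the gauge just after I let it go.

**What went wrong:**
- **First nipple:** the first close caught nothing, and the second only caught its rim. I closed again lower down, and that grip held.
- **Elbow:** the first close slid over the top of the leg with about 15 N upward on the wrist. The elbow was not displaced, and a lower grip, watching the force, held.
- **Cause:** both misses point to the fingertips sitting roughly 14 mm higher than the stated figure, so I gripped lower for the remaining parts.
- **Dish detection:** in the starting pictures the network's top "dish" result was a look-alike both times, blue in the top view and purple in the scene view. I chose the dish by its black rim and grey felt instead.

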